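# Hook up the guard of a relief-printing press and feed the block

## Task

Lift the press's clear drop guard by the black knob of its red slotted bar, feel for the catch pin inside the catch box and hook the bar's notch over it, so that the guard hangs open by itself; never let the guard drop. Then push the printing block along its rails, under the open guard, fully home against the back stop, and leave the mug, the paint jar and the brush where they are.

Things in the scene. Friction and masses are not known exactly. Their poses are not given: they have to be found in the camera images.
- press: Fixed blue relief press, 260 mm wide. Origin on the table under the guard line; x points into the press from its feed side, y left, z up (all mm). Dark bed x -200 to 130, top z 18. Brass rails (inner faces y +-47, tops z 30) guide the block; face of the steel back stop at x 95. Uprights x 0 to 50, y +-100 to 130, z to 258. Crown, ram and platen lie behind x 40, below 275.
- catch_box (a point): Centre of the top of the catch box, at z 255 of the press, x 12: blue, x -20 to 45, y +-11, z 195 to 255, open in front (-x) and below, its cover slit 11 mm wide for the bar. In it a rigid 8 mm round cross-pin along y, at x 1.5 of the press; its height differs on every press, from z 210 to 240, is not measured and is hidden: find it by touch with the bar.
- guard (a joint): Height in m of the clear, yellow-edged drop guard (200 mm wide, 65 tall, at x 9 to 14 of the press) above closed: 0 closed, 0.13 top of travel. Slides straight up with little friction; guard and bar weigh 0.48 to 0.77 kg together and fall if let go unhooked. Hooked on the pin it hangs at 0.065 to 0.095.
- prop_bar: Red flat bar, 8 mm thick (y), 30 wide (x), on the guard. Origin: its pivot (hinge about y) at x 0, y 0, z 75 mm + guard height of the press; z runs up the bar, x to its back edge. Swings freely from 0.45 rad leaning to the feed side (-x), where it falls by itself, to 0.06 the other way. Lifted some 15 mm too high, its edge below the notch jams on the pin.
- notch (a point): Middle of the notch's mouth in the bar's back edge (+x), 54 mm above the pivot. J-shaped: mouth 46 to 62 mm above the pivot, 19 deep; inside, a pocket runs up to 74 behind a 12 mm tooth. Pin in the mouth, bar upright: lower the bar 12 to 20 mm until the pin's centre is 70 above the pivot and carries it. If the pin meets the back edge above the mouth, the knob stops 24 to 44 mm short of upright.
- lift_knob (a point): Centre of the black knob on top of the bar, a cylinder 24 mm across and 30 long (along y), 155 mm above the pivot; it turns freely on the bar about y, so a grip on it does not hold the bar's lean. When hooked it stands 85 mm above the pin's centre, at about x 0 of the press.
- print_block: Wooden printing block with a dark carved top, 140 (x) by 90 (y) by 25 mm, about 0.2 kg (varies), loose on the bed between the rails. Origin: centre of its underside; x along the rails. Home against the back stop its origin is at x = +25 mm in the press frame.
- mug: White mug, 76 mm across, 85 mm tall, beside the press; origin under its centre. Leave alone.
- paint_jar: Paint jar, 56 mm across, 75 mm tall, yellow cap; origin under its centre. Leave alone.
- roller_brush: Brush 170 mm long lying on the table; origin under its middle. Leave alone.

How it is judged:
By the outcome, as a careful person would: the job done as asked, in the order asked, and still so for the second after the job is handed in, with the robot touching nothing.
It also fails if it takes over 58 s, if anything falls off the work surface, if the arm or the gripper's body presses on something with over 40 N, if the wrist force passes 120 N, or if a joint passes its speed limit or range.

## Robot

A 6-joint arm with a two-finger parallel gripper is mounted at the origin on the work surface. World frame = base frame: x ahead of the robot, y to its left, z up, the work surface at z = 0. Lengths are in m, angles in degrees, forces in N, time in s.
With the tool pointing down it reaches from about 0.375 to 0.9 m from the base axis. Payload 3.1 kg.
Tool frame: the origin (TCP) lies on the centre line of the jaws, within the pads' length; the fingertips stand 25 mm ahead of it and the grasp point (between the pads) lies 6 mm ahead of it; z points along the fingers, y is the line along which they close (so a half turn about z gives the same grasp; the last joint's range is limited). The gripper opens to 87 mm and grips with 3 to 60 N. Pads are 19 mm wide; open, the fingers measure 117 mm over their backs; the gripper's body (75 mm by 190 mm) begins 51 mm behind the grasp point.
Start: joints at [-10.227, 30.224, 82.088, -0, 67.689, -10.227], TCP at [0.625, 0, 0.221] pointing down, gripper open.
Joint ranges: [-176.69, 176.69], [-43.24, 126.21], [12.49, 139.97], [-82, 262], [0, 151.66], [-163.58, 163.58]. Speed limits (degrees/s): [159.86, 159.86, 180, 180, 180, 180].

## Interface

Orientations are given as a 3x3 rotation matrix whose columns are the frame's x, y, z axes.
In Python, from rig import * gives the robot as it stands.
- The arm moves only by the tool step_arm, never from a script. Its argument "steps" is a list of rows, each a list of 7 numbers: the shift along the tool's x, y, z normalised to -1 to 1, where 1 is 0.3 m, then the turn, a rotation vector about the tool's x, y, z normalised to -1 to 1, where 1 is 45 degrees, then the gripper's target within -1 to 1 (shut at 1, half-way at 0, fully open at -1). A call has 1 to 8 rows; each row is the pose to reach, as a shift and turn from the pose commanded when the call began, along the tool's axes at that moment; what a row does not reach only later rows make up. A row lasts 1/12 s, in which the tool goes at most 41.7 mm and 7.16 degrees, less where a joint would pass 70% of its speed; a pose out of reach is approached as far as the arm can. A call with a number of a shift or a turn outside -1 to 1 is refused whole. A call with a gripper value outside its range is refused whole. The fingers move at their own pace and stop on an object; the grip force is fixed at half the most. Time passes only in rows, so rows that repeat a pose let the fingers close. It gives the time, the measured TCP pose, the force, the opening and the grip force at its end, in the units of the state.
- read_state(): the state, without advancing time (a new reading comes with each control period).
- capture(name): name is "scene" or "side" or "wrist"; returns a dict with "image" (400x640x3 uint8, red, green, blue), "vertical_fov" (degrees; the focal length in pixels is half the picture's height over the tangent of half this angle, whatever the lens; pixels are square), "cx", "cy" (the principal point, pixels), "k1" (the pictures are not rectified: a ray, as slopes to the right and down, at radius r is drawn at 1 + k1 r^2 times it, then the intrinsics apply), "world_from_camera" (4x4, takes a point from camera to world coordinates); the wrist camera has in their place "T_tool_cam" (4x4, takes a point from camera to tool coordinates, whose origin is the TCP and whose axes are the flange's). Camera axes: x right, y down, z forward; pixel columns grow to the right and rows downward; lengths in m; the calibration is good to about 2 mm. A picture is of the moment at which its call begins: read the wrist's pose just before it. There is no depth.
- hand_in(): hands the job in; it is judged then, once.
The state is a dict: "time_s": time; "joint_positions": joint angles; "qvel": joint speeds; "tau": joint torques, N m; "position": TCP position; "tcp_rot": TCP orientation; "force": force on the tool from outside, world axes, zero at the start; "moment": the same for the moment, N m; "opening": opening from 0.0 (shut) to 1.0 (fully open); "grasp_force": force on a finger pad.
Only numpy, scipy, OpenCV 4.12 (cv2) and the standard library are available. Lean on these libraries where they do the work, as an engineer would, in place of code of your own. Each camera call takes 0.05 s, during which the arm holds its last target. There are 200 camera calls.

## Working session

There is one attempt and no reset: what is moved stays moved. The work goes in short steps, Python scripts to look and compute and a tool call to move; the robot and the scene stay as the last step left them, time stands still between calls to the robot, and variables do not carry over. Pictures are saved under pics/ and viewed, at most 10 in all, crops included, and the job is handed in when it is done.

Besides the shell and the picture viewer there is one more tool, called after "Emit:" as name(argument=value, ...), one argument or row to a line, values as JSON. step_arm: Moves the arm, as the interface text tells. Scaled input: -1 to 1 covers 0.3 m each way for a shift and 45 degrees each way for a turn. Its arguments: {"type":"object","properties":{"steps":{"type":"array"}},"required":["steps"]}

```bash
ls; mkdir -p pics; cat > h.py <<'E'
import numpy as np,cv2
from rig import *
def snap(n,f=None):
    s=read_state();c=capture(n)
    if f: cv2.imwrite('pics/'+f,c['image'][:,:,::-1])
    if 'world_from_camera' in c: T=np.array(c['world_from_camera'])
    else:
        W=np.eye(4);W[:3,:3]=np.array(s['tcp_rot']);W[:3,3]=s['position'];T=W@np.array(c['T_tool_cam'])
    c['T']=T;return c
def ray(c,u,v):
    f=200/np.tan(np.radians(c['vertical_fov']/2))
    d=np.array([(u-c['cx'])/f,(v-c['cy'])/f]);p=d.copy()
    for _ in range(20): p=d/(1+c['k1']*(p@p))
    r=c['T'][:3,:3]@np.array([p[0],p[1],1]);return c['T'][:3,3],r/np.linalg.norm(r)
def plane(c,u,v,z):
    o,r=ray(c,u,v);return o+r*(z-o[2])/r[2]
def tri(a,b):
    M=0;q=0
    for o,r in (a,b):
        P=np.eye(3)-np.outer(r,r);M=M+P;q=q+P@o
    x=np.linalg.solve(M,q);return x,[np.linalg.norm(np.cross(x-o,r)) for o,r in (a,b)]
def proj(c,X):
    f=200/np.tan(np.radians(c['vertical_fov']/2))
    p=np.linalg.inv(c['T'])@np.r_[X,1];s=p[:2]/p[2];s=s*(1+c['k1']*(s@s));return s*f+[c['cx'],c['cy']]
E
python3 - <<'E'
from h import *
for n in('scene','side'):
    c=snap(n,n+'0.png');print(n,c['T'].round(3).tolist(),c['vertical_fov'])
w=snap('wrist');print(read_state())
E
```

```text
pics
scene [[1.0, 0.018, -0.022, 0.607], [0.029, -0.729, 0.684, -0.783], [-0.004, -0.684, -0.729, 0.986], [0.0, 0.0, 0.0, 1.0]] 49.88403110309604
side [[0.914, -0.224, 0.338, 0.235], [-0.405, -0.474, 0.782, -0.826], [-0.015, -0.851, -0.524, 0.69], [0.0, 0.0, 0.0, 1.0]] 53.370424320373886
{'time_s': 0.15, 'joint_positions': array([-1.02281423e+01,  3.02672685e+01,  8.21388453e+01,  1.82660880e-03,
        6.76887553e+01, -1.02276849e+01]), 'qvel': array([ 0.03173325, -0.16051515, -0.16913995,  0.01283299,  0.01486654,
       -0.00847509]), 'tau': array([ 9.14956272e-04, -4.40429199e+01, -1.76841742e+01,  6.33679633e-02,
        5.52540855e-02, -1.06930895e-04]), 'position': array([6.24447283e-01, 1.29174048e-04, 2.20094427e-01]), 'tcp_rot': array([[ 2.03734482e-05,  9.99998681e-01, -1.62422499e-03],
       [ 9.99999948e-01, -1.98487873e-05,  3.23037774e-04],
       [ 3.23005109e-04, -1.62423149e-03, -9.99998629e-01]]), 'force': array([1.08946831, 0.28753339, 0.34275136]), 'moment': array([ 0.02301725,  0.03806293, -0.02815095]), 'grasp_force': 0.0, 'opening': 1.0034009913041761}
```

View pics/scene0.png

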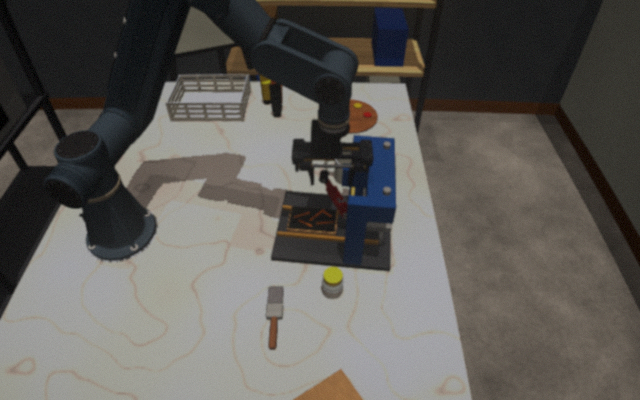

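View pics/side0.png

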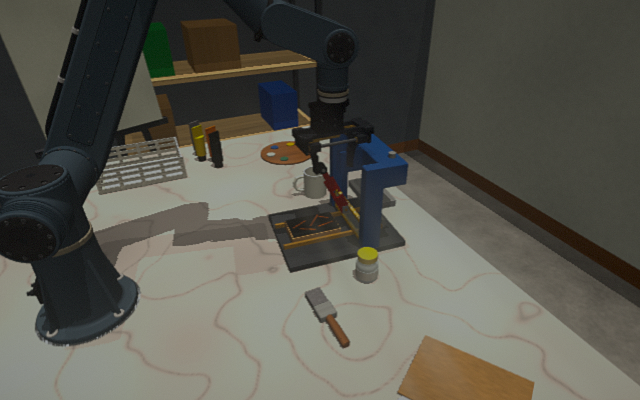

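The scene shows the press about square to the world, bed corners near (273,260), (390,269) and (287,192), jar at (333,280) and brush at (274,315). The gripper hides the knob, so I'll back off up and away.

Emit:
step_arm(
  steps=[
    [0,0,-0.13,0,0,0,-1],
    [0,0,-0.26,0,0,0,-1],
    [0,-0.1,-0.36,0,0,0,-1],
    [0,-0.22,-0.4,0,0,0,-1],
    [0,-0.34,-0.4,0,0,0,-1],
    [0,-0.46,-0.4,0,0,0,-1],
    [0,-0.5,-0.4,0,0,0,-1],
    [0,-0.5,-0.4,0,0,0,-1],
  ],
)

```text
time_s: 0.82
position: [0.4713, 0.0007, 0.341]
tcp_rot: [[0.0, 1.0, -0.002], [1.0, -0.0, 0.0], [0.0, -0.002, -1.0]]
force: [0.2, 0.6, -0.6]
opening: 1.0
grasp_force: 0.0
```

```bash
python3 - <<'E'
from h import *
print(read_state()['position'])
ims=[]
for n,(u,v,w,h) in dict(scene=(250,110,200,170),side=(240,120,200,170)).items():
    c=snap(n,n+'1.png');ims.append(cv2.resize(c['image'][v:v+h,u:u+w,::-1],(800,680),interpolation=cv2.INTER_CUBIC)[:, :])
cv2.imwrite('pics/s1.png',cv2.resize(ims[0],(700,595)))
cv2.imwrite('pics/d1.png',cv2.resize(ims[1],(700,595)))
snap('wrist','w1.png')
E
```

```text
[0.47127251 0.0006886  0.34096549]
```

View pics/s1.png

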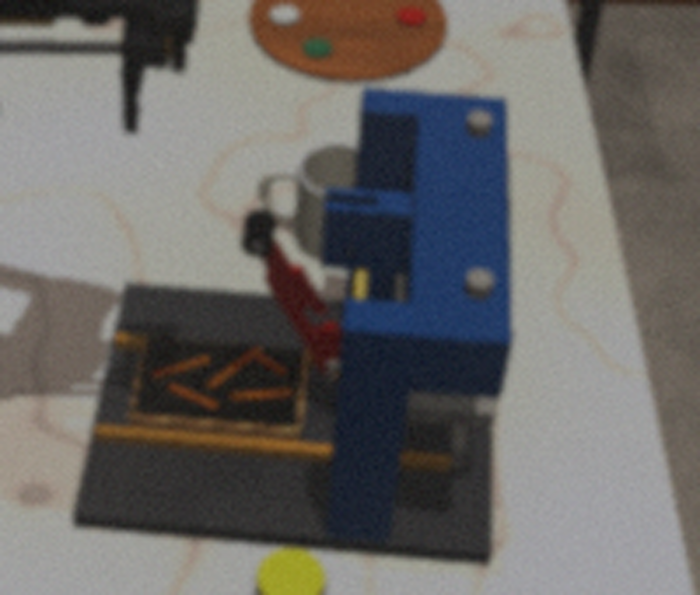

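View pics/d1.png

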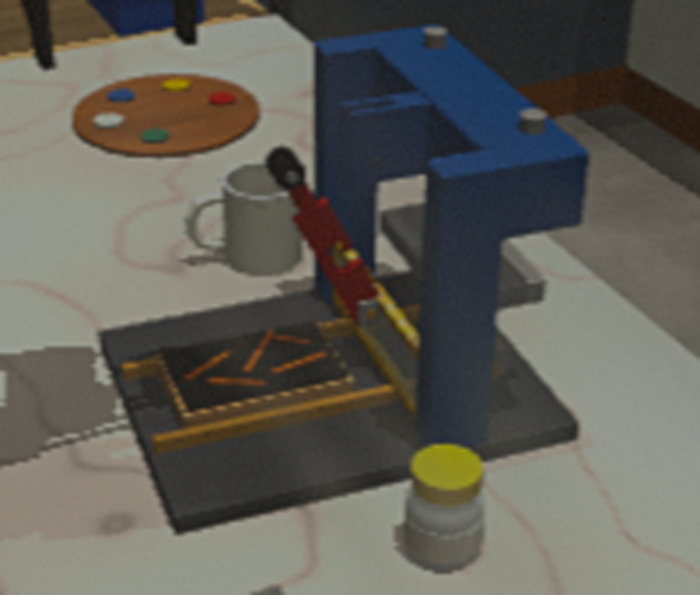

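The views show the knob at crop (259,232) / (286,168), bed corners at (78,520), (490,556), (125,287) in scene and (178,528), (578,435), (102,335) in side, and the block on the bed at the feed side. Mug is behind the bar, jar in front.

```bash
python3 - <<'E'
from h import *
S=snap('scene');D=snap('side')
s=lambda u,v:(250+u/3.5,110+v/3.5)
d=lambda u,v:(240+u/3.5,120+v/3.5)
P={}
for n,a,b in [('NL',(78,518),(178,524)),('NR',(490,552),(578,430)),('FL',(125,287),(102,333))]:
    x,e=tri(ray(S,*s(*a)),ray(D,*d(*b)));P[n]=plane(S,*s(*a),.018);print(n,x.round(4),np.round(e,4),P[n].round(4),plane(D,*d(*b),.018).round(4))
x,e=tri(ray(S,*s(259,232)),ray(D,*d(286,168)));print('knob',x.round(4),np.round(e,4))
v=P['NR']-P['NL'];v2=P['FL']-P['NL'];print(np.linalg.norm(v),np.linalg.norm(v2),np.degrees(np.arctan2(v[1],v[0])),np.degrees(np.arctan2(-v2[0],v2[1])))
# crown top outline (z275?) scene
for p in [(364,92),(505,97),(510,338),(345,302)]: print('crown',plane(S,*s(*p),.275).round(4))
for p in [(328,193),(325,207)]: print('boxtop',plane(S,*s(*p),.255).round(4))
for p in [(150,335),(308,345),(300,433),(132,413)]: print('block',plane(S,*s(*p),.043).round(4))
E
```

```text
NL [ 0.4663 -0.0832  0.0045] [0.0005 0.0005] [ 0.4686 -0.0933  0.018 ] [ 0.4616 -0.0973  0.018 ]
NR [ 0.7931 -0.1098  0.0042] [0.0016 0.0016] [ 0.7899 -0.1175  0.018 ] [ 0.782  -0.1261  0.018 ]
FL [0.4867 0.1622 0.0176] [0.0004 0.0004] [0.487  0.1613 0.018 ] [0.4864 0.1622 0.018 ]
knob [0.6066 0.032  0.212 ] [0. 0.]
0.3222717561639101 0.25526490979606575 -4.3117232992529635 -4.136823199016906
crown [0.6842 0.1214 0.275 ]
crown [0.7908 0.1186 0.275 ]
crown [ 0.7691 -0.1287  0.275 ]
crown [ 0.6638 -0.0994  0.275 ]
boxtop [0.6561 0.0288 0.255 ]
boxtop [0.6536 0.0138 0.255 ]
block [0.5156 0.0804 0.043 ]
block [0.6498 0.0723 0.043 ]
block [ 0.6425 -0.0231  0.043 ]
block [ 0.5063 -0.0058  0.043 ]
```

Emit:
step_arm(
  steps=[
    [0.1,0.13,0,0,0,-0.15,-1],
    [0.1,0.26,0,0,0,-0.31,-1],
    [0.1,0.39,0,0,0,-0.47,-1],
    [0.1,0.44,0,0,0,-0.63,-1],
    [0.1,0.44,0,0,0,-0.79,-1],
    [0.1,0.44,0,0,0,-0.953,-1],
    [0.1,0.44,0,0,0,-0.953,-1],
    [0.1,0.44,0,0,0,-0.953,-1],
  ],
)

```text
time_s: 1.73
position: [0.6077, 0.0301, 0.3399]
tcp_rot: [[-0.679, 0.735, -0.001], [0.735, 0.679, 0.0], [0.001, -0.001, -1.0]]
force: [0.2, -0.3, 0.0]
opening: 1.0
grasp_force: 0.0
```

Emit:
step_arm(
  steps=[
    [0,0,0,0,0,-0.15,-1],
    [0,0,0,0,0,-0.31,-1],
    [0,0,0,0,0,-0.47,-1],
    [0,0,0,0,0,-0.63,-1],
    [0,0,0,0,0,-0.79,-1],
    [0,0,0,0,0,-0.953,-1],
    [0,0,0,0,0,-0.953,-1],
    [0,0,0,0,0,-0.953,-1],
  ],
)

```text
time_s: 2.4
position: [0.6071, 0.03, 0.3408]
tcp_rot: [[-0.997, 0.078, 0.0], [0.078, 0.997, 0.0], [-0.0, 0.0, -1.0]]
force: [0.3, 0.7, -0.3]
opening: 1.003
grasp_force: 0.0
```

```bash
python3 - <<'E'
from h import *
s=read_state();print(s['position'],s['tcp_rot'].round(3).tolist(),s['force'])
c=snap('wrist','w2.png');print(np.array(c['T_tool_cam']).round(3).tolist(),c['vertical_fov'])
print(proj(c,np.array([.6066,.032,.212])),proj(c,np.array([.675,.022,.0])))
E
```

```text
[0.60709698 0.03004038 0.34083503] [[-0.997, 0.078, 0.0], [0.078, 0.997, 0.0], [-0.0, 0.0, -1.0]] [ 0.28076771  0.67616474 -0.25413903]
[[0.001, -0.96, -0.28, 0.076], [1.0, 0.001, 0.001, -0.001], [-0.0, -0.28, 0.96, -0.163], [0.0, 0.0, 0.0, 1.0]] 68.65108374323015
[318.22120395 191.12853142] [314.63588687 198.83661648]
```

View pics/w2.png

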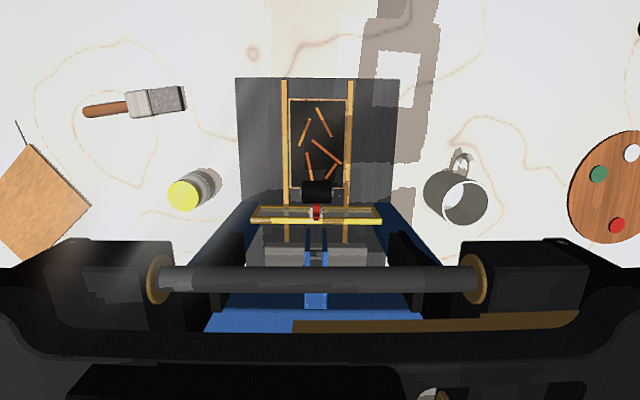

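The wrist view shows the knob centred at (316,192), within 2 px of its prediction and between the jaws; the yaw lines up with the rails. Descend and grip.

Emit:
step_arm(
  steps=[
    [0,0,0.1,0,0,0,-1],
    [0,0,0.2,0,0,0,-1],
    [0,0,0.28,0,0,0,-1],
    [0,0,0.34,0,0,0,-1],
    [0,0,0.38,0,0,0,-1],
    [0,0,0.4,0,0,0,-1],
    [0,0,0.4,0,0,0,-1],
    [0,0,0.4,0,0,0,-1],
  ],
)

```text
time_s: 3.12
position: [0.6074, 0.03, 0.2212]
tcp_rot: [[-0.997, 0.075, 0.001], [0.075, 0.997, -0.0], [-0.001, -0.0, -1.0]]
force: [0.1, -1.2, 0.3]
opening: 1.0
grasp_force: 0.0
```

Emit:
step_arm(
  steps=[
    [0,0,0,0,0,0,0.2],
    [0,0,0,0,0,0,1],
    [0,0,0,0,0,0,1],
    [0,0,0,0,0,0,1],
    [0,0,0,0,0,0,1],
    [0,0,0,0,0,0,1],
    [0,0,0,0,0,0,1],
    [0,0,0,0,0,0,1],
  ],
)

```text
time_s: 3.78
position: [0.6069, 0.03, 0.2209]
tcp_rot: [[-0.997, 0.074, -0.0], [0.074, 0.997, -0.0], [0.0, -0.0, -1.0]]
force: [-0.9, -0.1, 0.3]
opening: 0.476
grasp_force: 0.0
```

```bash
python3 - <<'E'
from h import *
s=read_state();print(s['position'],s['tcp_rot'].round(3).tolist(),s['force'],s['opening'],s['grasp_force'])
c=snap('wrist','w3.png')
cv2.imwrite('pics/w3c.png',cv2.resize(c['image'][120:330,180:460,::-1],(800,600)))
# press origin from w2-like rays not available: bed front edge now
E
```

```text
[0.60694234 0.02998956 0.22085659] [[-0.997, 0.074, -0.0], [0.074, 0.997, -0.0], [0.0, -0.0, -1.0]] [-0.85502503 -0.11760742  0.25743853] 0.47580742138569204 0.0
```

View pics/w3c.png

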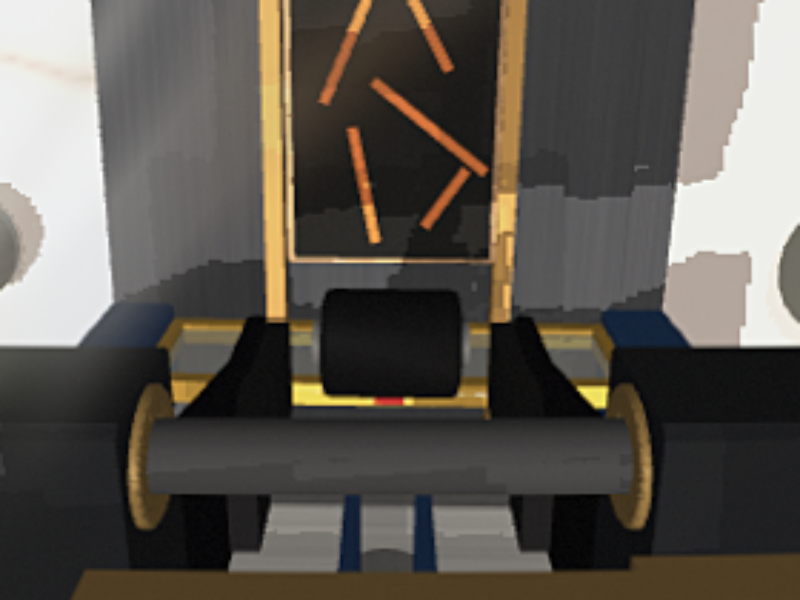

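The knob (crop (391,342)) sits between the closing fingers, centred. Finish closing.

Emit:
step_arm(
  steps=[
    [0,0,0,0,0,0,1],
    [0,0,0,0,0,0,1],
    [0,0,0,0,0,0,1],
    [0,0,0,0,0,0,1],
    [0,0,0,0,0,0,1],
  ],
)

```text
time_s: 4.25
position: [0.607, 0.0302, 0.2208]
tcp_rot: [[-0.997, 0.074, 0.0], [0.074, 0.997, 0.0], [0.0, 0.0, -1.0]]
force: [0.1, 0.2, -0.5]
opening: 0.335
grasp_force: 30.0
```

Emit:
step_arm(
  steps=[
    [0,0,-0.02,0,0,0,1],
    [0,0,-0.06,0,0,0,1],
    [0,0,-0.1,0,0,0,1],
    [0,0,-0.14,0,0,0,1],
    [0,0,-0.18,0,0,0,1],
    [0,0,-0.21,0,0,0,1],
    [0,0,-0.227,0,0,0,1],
    [0,0,-0.227,0,0,0,1],
  ],
)

```text
time_s: 4.92
position: [0.6076, 0.0301, 0.2899]
tcp_rot: [[-0.997, 0.074, 0.002], [0.074, 0.997, 0.0], [-0.002, 0.0, -1.0]]
force: [1.9, 0.8, -5.7]
opening: 0.331
grasp_force: 30.0
```

Emit:
step_arm(
  steps=[
    [-0.02,0,-0.009,0,0,0,1],
    [-0.04,0,-0.018,0,0,0,1],
    [-0.06,0,-0.025,0,0,0,1],
    [-0.075,0,-0.029,0,0,0,1],
    [-0.075,0,-0.029,0,0,0,1],
    [-0.075,0,-0.029,0,0,0,1],
  ],
)

```text
time_s: 5.42
position: [0.6295, 0.0282, 0.2971]
tcp_rot: [[-0.997, 0.074, -0.001], [0.074, 0.997, -0.0], [0.001, -0.0, -1.0]]
force: [1.3, 0.5, -6.7]
opening: 0.33
grasp_force: 30.0
```

Emit:
step_arm(
  steps=[
    [-0.01,0,-0.003,0,0,0,1],
    [-0.01,0,-0.003,0,0,0,1],
    [-0.01,0,-0.003,0,0,0,1],
  ],
)

```text
time_s: 5.67
position: [0.6322, 0.028, 0.2982]
tcp_rot: [[-0.997, 0.074, -0.001], [0.074, 0.997, -0.0], [0.001, -0.0, -1.0]]
force: [1.0, 0.3, -7.6]
opening: 0.33
grasp_force: 30.0
```

Emit:
step_arm(
  steps=[
    [-0.01,0,-0.003,0,0,0,1],
    [-0.01,0,-0.003,0,0,0,1],
    [-0.01,0,-0.003,0,0,0,1],
  ],
)

```text
time_s: 5.92
position: [0.6355, 0.0277, 0.2995]
tcp_rot: [[-0.997, 0.074, -0.0], [0.074, 0.997, -0.0], [0.0, -0.0, -1.0]]
force: [1.5, -0.4, -6.7]
opening: 0.332
grasp_force: 30.0
```

Emit:
step_arm(
  steps=[
    [-0.01,0,-0.0025,0,0,0,1],
    [-0.01,0,-0.0025,0,0,0,1],
    [-0.01,0,-0.0025,0,0,0,1],
  ],
)

```text
time_s: 6.17
position: [0.637, 0.0277, 0.2998]
tcp_rot: [[-0.997, 0.074, -0.004], [0.074, 0.997, -0.0], [0.004, -0.0, -1.0]]
force: [-3.6, -1.0, -6.9]
opening: 0.333
grasp_force: 30.0
```

Emit:
step_arm(
  steps=[
    [-0.008,0,-0.002,0,0,0,1],
    [-0.008,0,-0.002,0,0,0,1],
  ],
)

```text
time_s: 6.33
position: [0.6378, 0.0276, 0.2999]
tcp_rot: [[-0.997, 0.074, -0.008], [0.074, 0.997, 0.0], [0.008, -0.0, -1.0]]
force: [-6.5, -1.2, -5.0]
opening: 0.334
grasp_force: 30.0
```

Emit:
step_arm(
  steps=[
    [0.03,0,0.006,0,0,0,1],
    [0.06,0,0.01,0,0,0,1],
    [0.08,0,0.0,0,0,0,1],
    [0.082,0,-0.02,0,0,0,1],
    [0.082,0,-0.039,0,0,0,1],
    [0.082,0,-0.039,0,0,0,1],
    [0.082,0,-0.039,0,0,0,1],
  ],
)

```text
time_s: 6.92
position: [0.6176, 0.0293, 0.314]
tcp_rot: [[-0.997, 0.074, 0.004], [0.074, 0.997, -0.0], [-0.004, 0.0, -1.0]]
force: [1.8, -0.5, -6.6]
opening: 0.333
grasp_force: 30.0
```

Emit:
step_arm(
  steps=[
    [-0.02,0,-0.0075,0,0,0,1],
    [-0.04,0,-0.014,0,0,0,1],
    [-0.06,0,-0.02,0,0,0,1],
    [-0.06,0,-0.02,0,0,0,1],
    [-0.06,0,-0.02,0,0,0,1],
  ],
)

```text
time_s: 7.33
position: [0.6346, 0.0278, 0.3182]
tcp_rot: [[-0.997, 0.074, -0.001], [0.074, 0.997, -0.0], [0.001, -0.0, -1.0]]
force: [1.1, -1.3, -5.8]
opening: 0.331
grasp_force: 30.0
```

Emit:
step_arm(
  steps=[
    [-0.017,0,-0.004,0,0,0,1],
    [-0.033,0,-0.008,0,0,0,1],
    [-0.05,0,-0.0105,0,0,0,1],
    [-0.05,0,-0.0105,0,0,0,1],
  ],
)

```text
time_s: 7.67
position: [0.6502, 0.0265, 0.3216]
tcp_rot: [[-0.997, 0.074, 0.001], [0.074, 0.997, -0.0], [-0.001, -0.0, -1.0]]
force: [0.5, -0.7, -5.5]
opening: 0.335
grasp_force: 30.0
```

Emit:
step_arm(
  steps=[
    [-0.017,0,-0.0025,0,0,0,1],
    [-0.033,0,-0.004,0,0,0,1],
    [-0.05,0,-0.0055,0,0,0,1],
    [-0.05,0,-0.0055,0,0,0,1],
  ],
)

```text
time_s: 8.0
position: [0.6651, 0.0252, 0.3232]
tcp_rot: [[-0.997, 0.074, 0.001], [0.074, 0.997, -0.001], [-0.001, -0.001, -1.0]]
force: [-0.0, -3.3, -5.9]
opening: 0.33
grasp_force: 30.0
```

Emit:
step_arm(
  steps=[
    [-0.015,0,-0.001,0,0,0,1],
    [-0.027,0,-0.001,0,0,0,1],
    [-0.027,0,-0.001,0,0,0,1],
  ],
)

```text
time_s: 8.25
position: [0.6728, 0.0246, 0.3235]
tcp_rot: [[-0.997, 0.074, 0.0], [0.074, 0.997, -0.001], [-0.0, -0.001, -1.0]]
force: [-0.4, -4.3, -6.4]
opening: 0.33
grasp_force: 30.0
```

Emit:
step_arm(
  steps=[
    [-0.003,-0.004,0.0,0,0,0,1],
    [-0.003,-0.004,0.015,0,0,0,1],
    [-0.003,-0.004,0.03,0,0,0,1],
    [-0.003,-0.004,0.035,0,0,0,1],
    [-0.003,-0.004,0.035,0,0,0,1],
  ],
)

```text
time_s: 8.67
position: [0.6723, 0.0245, 0.312]
tcp_rot: [[-0.997, 0.074, -0.002], [0.074, 0.997, 0.001], [0.002, 0.001, -1.0]]
force: [0.2, -1.2, -6.5]
opening: 0.328
grasp_force: 30.0
```

Emit:
step_arm(
  steps=[
    [0,0,0.007,0,0,0,1],
    [0,0,0.007,0,0,0,1],
  ],
)

```text
time_s: 8.83
position: [0.6728, 0.0244, 0.3106]
tcp_rot: [[-0.997, 0.074, -0.001], [0.074, 0.997, 0.001], [0.001, 0.001, -1.0]]
force: [-0.5, 0.2, -6.8]
opening: 0.328
grasp_force: 30.0
```

Emit:
step_arm(
  steps=[
    [0,0,0.007,0,0,0,1],
    [0,0,0.007,0,0,0,1],
  ],
)

```text
time_s: 9.0
position: [0.6729, 0.0244, 0.3086]
tcp_rot: [[-0.997, 0.074, -0.0], [0.074, 0.997, 0.001], [0.0, 0.001, -1.0]]
force: [-0.3, 0.9, -5.8]
opening: 0.328
grasp_force: 30.0
```

Emit:
step_arm(
  steps=[
    [0,0,0.007,0,0,0,1],
    [0,0,0.007,0,0,0,1],
  ],
)

```text
time_s: 9.17
position: [0.6729, 0.0244, 0.3065]
tcp_rot: [[-0.997, 0.074, -0.0], [0.074, 0.997, 0.001], [0.0, 0.001, -1.0]]
force: [0.0, 1.0, -6.2]
opening: 0.337
grasp_force: 30.0
```

Emit:
step_arm(
  steps=[
    [0,0,0.007,0,0,0,1],
    [0,0,0.007,0,0,0,1],
  ],
)

```text
time_s: 9.33
position: [0.6733, 0.0243, 0.3055]
tcp_rot: [[-0.997, 0.074, 0.001], [0.074, 0.997, 0.001], [-0.001, 0.001, -1.0]]
force: [-0.7, 1.4, -3.0]
opening: 0.331
grasp_force: 30.0
```

Emit:
step_arm(
  steps=[
    [0,0,0.007,0,0,0,1],
    [0,0,0.007,0,0,0,1],
  ],
)

```text
time_s: 9.5
position: [0.6736, 0.0243, 0.3052]
tcp_rot: [[-0.997, 0.074, 0.003], [0.074, 0.997, 0.0], [-0.003, 0.0, -1.0]]
force: [-1.4, 1.9, 4.0]
opening: 0.331
grasp_force: 30.0
```

Emit:
step_arm(
  steps=[
    [0,0,0.007,0,0,0,1],
    [0,0,0.007,0,0,0,1],
  ],
)

```text
time_s: 9.67
position: [0.6739, 0.0243, 0.305]
tcp_rot: [[-0.997, 0.073, 0.005], [0.073, 0.997, -0.0], [-0.005, 0.0, -1.0]]
force: [-3.4, 0.8, 9.3]
opening: 0.333
grasp_force: 30.0
```

Emit:
step_arm(
  steps=[
    [0,0,-0.01,0,0,0,1],
    [0.012,0,-0.01,0,0,0,1],
    [0.025,0,-0.01,0,0,0,1],
    [0.025,0,-0.01,0,0,0,1],
  ],
)

```text
time_s: 10.0
position: [0.6692, 0.0246, 0.3052]
tcp_rot: [[-0.997, 0.074, 0.012], [0.074, 0.997, -0.0], [-0.012, 0.001, -1.0]]
force: [6.5, 2.7, 0.8]
opening: 0.338
grasp_force: 30.0
```

Tugging it back is resisted by the tooth, so the bar is hooked. Release and rise.

Emit:
step_arm(
  steps=[
    [-0.022,0,0,0,0,0,1],
    [-0.022,0,0,0,0,0,0.2],
    [-0.022,0,0,0,0,0,0.0],
    [-0.022,0,0,0,0,0,-0.3],
    [-0.022,0,0,0,0,0,-0.5],
    [-0.022,0,0,0,0,0,-0.5],
    [-0.022,0,0,0,0,0,-0.5],
    [-0.022,0,0,0,0,0,-0.5],
  ],
)

```text
time_s: 10.67
position: [0.672, 0.0239, 0.3032]
tcp_rot: [[-0.997, 0.074, -0.001], [0.074, 0.997, -0.0], [0.001, -0.0, -1.0]]
force: [0.5, 0.0, 0.3]
opening: 0.724
grasp_force: 0.0
```

Emit:
step_arm(
  steps=[
    [0,0,-0.05,0,0,0,-0.5],
    [0,0,-0.12,0,0,0,-0.5],
    [0,0,-0.23,0,0,0,-0.5],
    [0.1,0,-0.3,0,0,0,-0.5],
    [0.22,0,-0.3,0,0,0,0],
    [0.34,0,-0.3,0,0,0,0.5],
    [0.45,0,-0.3,0,0,0,1],
    [0.5,0,-0.3,0,0,0,1],
  ],
)

```text
time_s: 11.33
position: [0.5183, 0.0358, 0.3939]
tcp_rot: [[-0.997, 0.073, -0.002], [0.073, 0.997, 0.0], [0.002, -0.0, -1.0]]
force: [0.5, 1.0, -0.4]
opening: 0.533
grasp_force: 0.0
```

```bash
python3 - <<'E'
from h import *
s=read_state();print(s['position'],s['force'],s['opening'])
S=snap('side');W=snap('wrist','w4.png')
a=cv2.resize(S['image'][120:290,240:440,::-1],(640,544));b=W['image'][:,:,::-1]
cv2.imwrite('pics/d4.png',a)
E
```

```text
[0.51826045 0.03578514 0.39391883] [ 0.4980903   1.02500527 -0.43851184] 0.5333159605348263
```

View pics/d4.png

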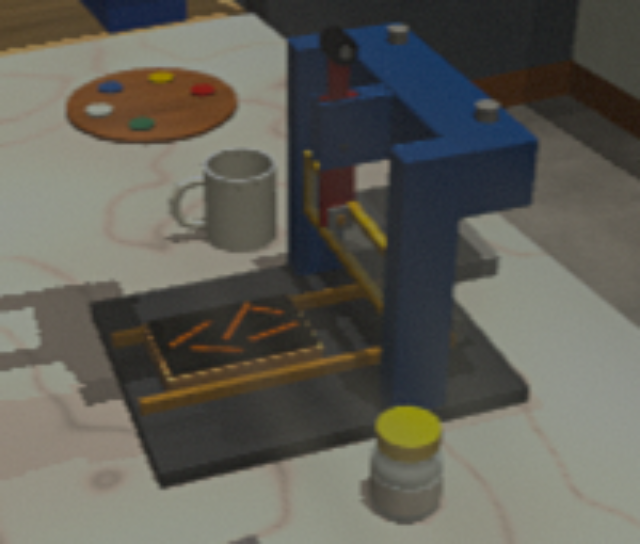

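View pics/w4.png

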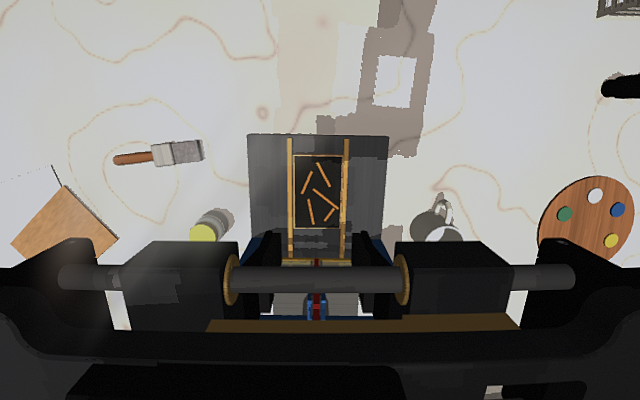

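The side view shows the guard hanging open, the bar upright with its knob over the catch box; in the wrist view the block's top spans (293–342, 156–228). Measure the block and press.

```bash
python3 - <<'E'
from h import *
c=snap('wrist');q={}
for n,u,v,z in [('bl',293,156,.043),('br',342,156,.043),('fl',292,229,.043),('fr',342,229,.043),('bedL',248,135,.018),('bedR',389,137,.018),('railL',290.5,140,.03),('railR',346,140,.03)]:
    q[n]=plane(c,u,v,z);print(n,q[n].round(4))
t=np.radians(-4.2);R=np.array([[np.cos(t),-np.sin(t)],[np.sin(t),np.cos(t)]])
for n in q: print(n,((q[n][:2]-[.674,.0245])@R*1e3).round(1))
s=read_state();print(s['position'],s['joint_positions'].round(1))
E
```

```text
bl [ 0.51   -0.0045  0.043 ]
br [0.5163 0.0813 0.043 ]
fl [ 0.6467 -0.0194  0.043 ]
fr [0.6536 0.0747 0.043 ]
bedL [ 0.4692 -0.0846  0.018 ]
bedR [0.4913 0.1702 0.018 ]
railL [ 0.4831 -0.0075  0.03  ]
railR [0.4902 0.0908 0.03  ]
bl [-161.4  -41. ]
br [-161.5   45.1]
fl [-24.  -45.8]
fr [-24.   48.6]
bedL [-196.2 -123.8]
bedR [-192.9  131.9]
railL [-188.1  -45.8]
railR [-188.1   52.7]
[0.52194223 0.0352096  0.39432901] [ -8.4  12.8  82.   -0.   85.1 -94.2]
```

Emit:
step_arm(
  steps=[
    [0.07,0.005,0,0,-0.15,0,1],
    [0.145,0.01,0.05,0,-0.3,0,1],
    [0.145,0.01,0.17,0,-0.444,0,1],
    [0.145,0.01,0.29,0,-0.444,0,1],
    [0.145,0.01,0.42,0,-0.444,0,1],
    [0.145,0.01,0.54,0,-0.444,0,1],
    [0.145,0.01,0.667,0,-0.444,0,1],
    [0.145,0.01,0.667,0,-0.444,0,1],
  ],
)

```text
time_s: 12.15
position: [0.4757, 0.0416, 0.1858]
tcp_rot: [[-0.943, 0.074, 0.325], [0.071, 0.997, -0.023], [-0.326, 0.002, -0.945]]
force: [-1.2, -0.7, -0.9]
opening: 0.002
grasp_force: 0.0
```

```bash
python3 - <<'E'
from h import *
s=read_state();p=s['position'];R=s['tcp_rot'];print(p,R.round(3).tolist(),s['opening'],s['joint_positions'].round(1))
print('shift',((np.array([.479,.0415,.050])-p)@R/.3).round(3))
E
```

```text
[0.47567762 0.0415941  0.18581016] [[-0.943, 0.074, 0.325], [0.071, 0.997, -0.023], [-0.326, 0.002, -0.945]] 0.0017958530038344365 [ -9.7  16.9 118.9   4.3  25.3 -99. ]
shift [ 0.137 -0.     0.432]
```

Emit:
step_arm(
  steps=[
    [0.04,0,0.12,0,0,0,1],
    [0.08,0,0.24,0,0,0,1],
    [0.11,0,0.34,0,0,0,1],
    [0.13,0,0.4,0,0,0,1],
    [0.137,0,0.43,0,0,0,1],
    [0.137,0,0.43,0,0,0,1],
    [0.137,0,0.43,0,0,0,1],
  ],
)

```text
time_s: 12.73
position: [0.4902, 0.0421, 0.0628]
tcp_rot: [[-0.936, 0.072, 0.346], [0.069, 0.997, -0.022], [-0.347, 0.004, -0.938]]
force: [0.2, 0.0, -0.7]
opening: 0.004
grasp_force: 0.0
```

```bash
python3 - <<'E'
from h import *
s=read_state();p=s['position'];R=s['tcp_rot'];print(p,R.round(3).tolist(),s['joint_positions'].round(1),s['force'])
d=np.array([.9973,-.0733,0]);print('per 0.1m fwd',(.1*d@R/.3).round(3),'per 10mm up',(np.array([0,0,.01])@R/.3).round(4))
S=snap('side');cv2.imwrite('pics/d5.png',cv2.resize(S['image'][120:290,200:440,::-1],(720,510)))
E
```

```text
[0.49020166 0.04205671 0.06280309] [[-0.936, 0.072, 0.346], [0.069, 0.997, -0.022], [-0.347, 0.004, -0.938]] [  -9.4   34.7  124.    62.1    2.3 -157. ] [ 0.15178632  0.03938312 -0.69056103]
per 0.1m fwd [-0.313 -0.     0.116] per 10mm up [-0.0116  0.0001 -0.0313]
```

View pics/d5.png

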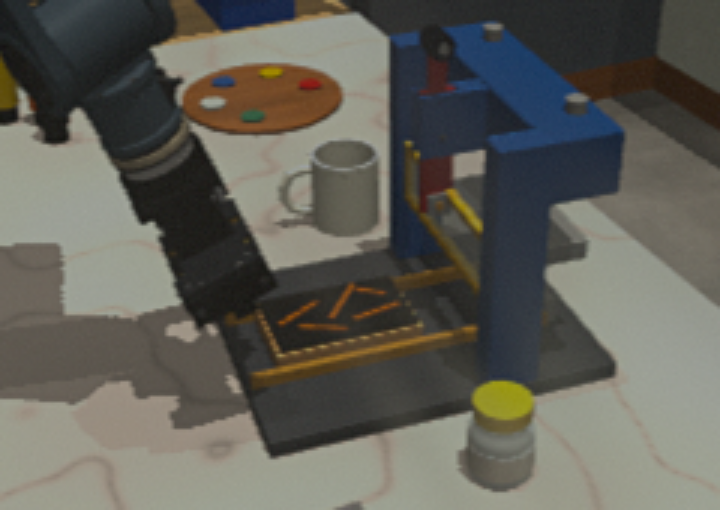

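The side view shows the fingers behind the block, but the wrist is near its singularity (J5 ≈ 2°). Back up and cut the tilt.

Emit:
step_arm(
  steps=[
    [-0.03,0,-0.08,0,0,0,1],
    [-0.06,0,-0.16,0,0.07,0,1],
    [-0.07,0,-0.2,0,0.15,0,1],
    [-0.07,0,-0.2,0,0.2,0,1],
    [-0.07,0,-0.2,0,0.267,0,1],
    [-0.07,0,-0.2,0,0.267,0,1],
    [-0.07,0,-0.2,0,0.267,0,1],
  ],
)

```text
time_s: 13.37
position: [0.4928, 0.0397, 0.1304]
tcp_rot: [[-0.986, 0.073, 0.151], [0.072, 0.997, -0.014], [-0.151, -0.003, -0.988]]
force: [0.6, -0.0, 0.8]
opening: 0.003
grasp_force: 0.0
```

```bash
python3 - <<'E'
from h import *
s=read_state();p=s['position'];R=s['tcp_rot'];print(p,R.round(3).tolist(),s['joint_positions'].round(1))
print('shift',((np.array([.485,.0410,.050])-p)@R/.3).round(3))
E
```

```text
[0.4928282  0.03966538 0.13044395] [[-0.986, 0.073, 0.151], [0.072, 0.997, -0.014], [-0.151, -0.003, -0.988]] [ -8.7  26.1 112.1   0.9  33.1 -95.3]
shift [0.067 0.003 0.261]
```

Emit:
step_arm(
  steps=[
    [0.02,0.003,0.04,0,0.07,0,1],
    [0.035,0.003,0.09,0,0.13,0,1],
    [0.045,0.003,0.14,0,0.13,0,1],
    [0.05,0.003,0.19,0,0.13,0,1],
    [0.054,0.003,0.235,0,0.13,0,1],
    [0.054,0.003,0.263,0,0.13,0,1],
    [0.054,0.003,0.263,0,0.13,0,1],
    [0.054,0.003,0.263,0,0.13,0,1],
  ],
)

```text
time_s: 14.03
position: [0.4806, 0.0434, 0.0452]
tcp_rot: [[-0.997, 0.073, 0.037], [0.073, 0.997, -0.0], [-0.037, 0.002, -0.999]]
force: [-0.6, 0.3, 0.2]
opening: 0.007
grasp_force: 0.0
```

```bash
python3 - <<'E'
from h import *
s=read_state();p=s['position'];R=s['tcp_rot'];print(p,R.round(3).tolist(),s['joint_positions'].round(1),s['force'])
d=np.array([.9973,-.0733,0]);print('per 0.1m fwd',(.1*d@R/.3).round(3),'per 10mm up',(np.array([0,0,.01])@R/.3).round(4))
E
```

```text
[0.4806286  0.04342448 0.0452164 ] [[-0.997, 0.073, 0.037], [0.073, 0.997, -0.0], [-0.037, 0.002, -0.999]] [ -8.3  36.7 111.9   0.6  29.3 -94.7] [-0.63178089  0.3468843   0.15801779]
per 0.1m fwd [-0.333 -0.     0.012] per 10mm up [-0.0012  0.0001 -0.0333]
```

Emit:
step_arm(
  steps=[
    [-0.02,0,-0.013,0,0,0,1],
    [-0.05,0,-0.013,0,0,0,1],
    [-0.08,0,-0.012,0,0,0,1],
    [-0.11,0,-0.011,0,0,0,1],
    [-0.14,0,-0.01,0,0,0,1],
    [-0.17,0,-0.009,0,0,0,1],
    [-0.2,0,-0.008,0,-0.05,0,1],
    [-0.23,0,-0.007,0,-0.1,0,1],
  ],
)

```text
time_s: 14.7
position: [0.5514, 0.0381, 0.0501]
tcp_rot: [[-0.99, 0.073, 0.118], [0.073, 0.997, -0.007], [-0.119, 0.002, -0.993]]
force: [0.7, 0.1, 0.4]
opening: 0.005
grasp_force: 0.0
```

```bash
python3 - <<'E'
from h import *
s=read_state();p=s['position'];R=s['tcp_rot'];print(p,R.round(3).tolist(),s['joint_positions'].round(1),s['force'])
d=np.array([.9973,-.0733,0]);print('per 0.1m fwd',(.1*d@R/.3).round(3),'per 10mm up',(np.array([0,0,.01])@R/.3).round(4))
E
```

```text
[0.5513639  0.03809814 0.05014004] [[-0.99, 0.073, 0.118], [0.073, 0.997, -0.007], [-0.119, 0.002, -0.993]] [ -8.   38.  105.3   1.1  29.9 -94.7] [0.72965188 0.13379558 0.43368038]
per 0.1m fwd [-0.331 -0.     0.04 ] per 10mm up [-0.004   0.0001 -0.0331]
```

Emit:
step_arm(
  steps=[
    [-0.02,0,0.002,0,-0.03,0,1],
    [-0.045,0,0.005,0,-0.06,0,1],
    [-0.07,0,0.008,0,-0.09,0,1],
    [-0.095,0,0.011,0,-0.12,0,1],
    [-0.12,0,0.014,0,-0.15,0,1],
    [-0.145,0,0.017,0,-0.18,0,1],
    [-0.165,0,0.02,0,-0.18,0,1],
    [-0.165,0,0.02,0,-0.18,0,1],
  ],
)

```text
time_s: 15.37
position: [0.6008, 0.0344, 0.0499]
tcp_rot: [[-0.964, 0.073, 0.255], [0.071, 0.997, -0.017], [-0.256, 0.002, -0.967]]
force: [-0.3, -0.3, 0.3]
opening: 0.007
grasp_force: 0.0
```

```bash
python3 - <<'E'
from h import *
s=read_state();p=s['position'];R=s['tcp_rot'];print(p,R.round(3).tolist(),s['joint_positions'].round(1),s['force'])
d=np.array([.9973,-.0733,0]);print('per 0.1m fwd',(.1*d@R/.3).round(3),'per 10mm up',(np.array([0,0,.01])@R/.3).round(4))
S=snap('side');cv2.imwrite('pics/d6.png',cv2.resize(S['image'][120:290,240:440,::-1],(700,595)))
E
```

```text
[0.60081953 0.03442879 0.04985319] [[-0.964, 0.073, 0.255], [0.071, 0.997, -0.017], [-0.256, 0.002, -0.967]] [ -7.9  39.2 104.4   2.9  21.6 -96.2] [-0.26590538 -0.34497248  0.32171663]
per 0.1m fwd [-0.322 -0.     0.085] per 10mm up [-0.0085  0.0001 -0.0322]
```

View pics/d6.png

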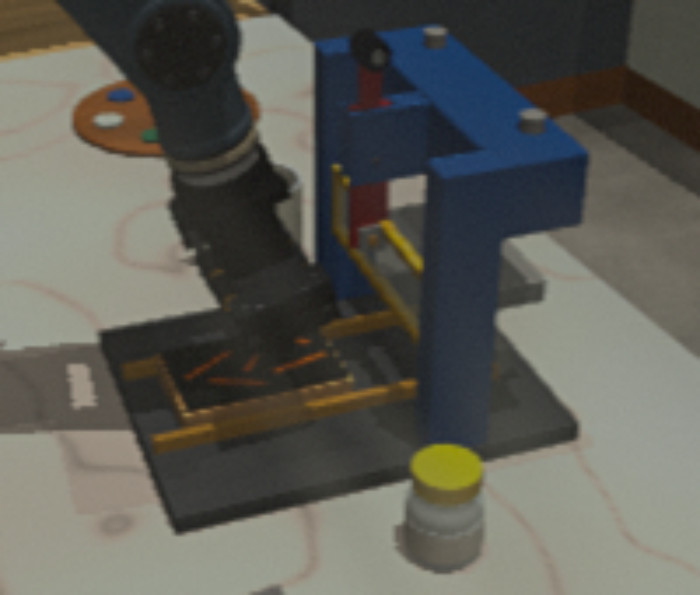

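The block looks unmoved at crop (158–352, 340–415) although the fingers should be at its height. Check numerically.

```bash
python3 - <<'E'
from h import *
s=read_state();p=s['position'];R=s['tcp_rot'];print(s['time_s'])
S=snap('side');C=snap('scene')
for n,X in [('tip',p+R@[0,0,.025]),('tipfront',p+R@[-.0095,0,.025]),('bodybot',p+R@[0,0,-.045]),('bodyfront',p+R@[-.037,0,-.045]),('bodyL',p+R@[0,-.095,-.045])]:
    print(n,X.round(4),((proj(S,X)-[240,120])*3.5).round(0),((proj(C,X)-[250,110])*3.5).round(0))
def orange(im):
    h=cv2.cvtColor(im,cv2.COLOR_RGB2HSV);return cv2.inRange(h,(3,120,50),(16,255,255))
for f,c in (('side1',S),('scene1',C)):
    old=cv2.imread(f'pics/{f}.png')[:,:,::-1]
    for nm,im in (('old',old),('new',c['image'])):
        m=orange(im);q=np.argwhere(m[180:250,260:360]>0);print(f,nm,len(q),(q.mean(0)+[180,260]).round(1),q.min(0)+[180,260],q.max(0)+[180,260])
    d=np.abs(old.astype(int)-c['image'].astype(int)).sum(2)
    print(''.join('\n'+''.join('#' if v>60 else '.' for v in r) for r in cv2.resize(d[180:250,260:370].astype(np.float32),(110,35),interpolation=cv2.INTER_AREA)))
E
```

```text
15.4167
tip [0.6064 0.0341 0.0256] [288. 369.] [256. 392.]
tipfront [0.6156 0.0335 0.028 ] [299. 365.] [267. 391.]
bodybot [0.5886 0.0353 0.0933] [266. 304.] [235. 336.]
bodyfront [0.6243 0.0327 0.1027] [308. 286.] [279. 331.]
bodyL [ 0.5817 -0.0595  0.0931] [308. 369.] [223. 427.]
side1 old 419 [213.3 322. ] [180 279] [245 356]
side1 new 210 [224.4 314.9] [180 285] [241 358]

............................###############################......#########..##..###....####...................
.............................###############################....###########..#..############..................
..............................###############################....##########.###.#######.#####.................
...............................################################...#########..##.##.############...............
...............................#################################..###########....#..#############.............
................................##################################..######.###.....#...###########............
...................................###################
[... 6448 characters left out ...]
..................................
..............................................................................................................
..............................................................................................................
..............................................................................................................
..............................................................................................................
..............................................................................................................
..............................................................................................................
```

```bash
python3 - <<'E'
from h import *
t=np.radians(-4.2);Rp=np.array([[np.cos(t),-np.sin(t)],[np.sin(t),np.cos(t)]]);o=np.array([.676,.027])
def top(c,im,z=.043):  # 1mm/px, rows: press x -220..120, cols: press y -80..80
    X,Y=np.meshgrid(np.arange(-220,120)/1e3,np.arange(-80,80)/1e3,indexing='ij')
    W=np.stack([X,Y],-1)@Rp.T+o;P=np.concatenate([W,np.full(X.shape+(1,),z)],-1).reshape(-1,3)
    q=np.array([proj(c,p) for p in P]).astype(np.float32).reshape(X.shape+(2,))
    return cv2.remap(im,q[...,0],q[...,1],cv2.INTER_LINEAR)
out=[]
for n in('scene','side'):
    c=snap(n);old=cv2.imread(f'pics/{n}1.png')[:,:,::-1].copy()
    a,b=top(c,old),top(c,c['image']);out+=[a,b]
    # near half of the block (y -45..0)
    for (y0,y1) in((-45,-15),(-48,0)):
        T=a[220-168:220-22,80+y0:80+y1]
        r=cv2.matchTemplate(b,T,cv2.TM_CCOEFF_NORMED);_,v,_,l=cv2.minMaxLoc(r);print(n,(y0,y1),'score',round(v,3),'dx',l[1]-(220-168),'dy',l[0]-(80+y0),'at0',r[220-168,80+y0].round(3))
    for nm,i in(('old',a),('new',b)):
        h=cv2.cvtColor(i,cv2.COLOR_RGB2HSV);m=cv2.inRange(h,(3,120,50),(25,255,255))
        k,_,st,ce=cv2.connectedComponentsWithStats(m)
        print(n,nm,[(int(x[1]-220),int(x[0]-80),int(s[4])) for s,x in zip(st[1:],ce[1:]) if s[4]>40])
E
```

```text
scene (-45, -15) score 0.702 dx 0 dy -1 at0 0.701
scene (-48, 0) score 0.693 dx 0 dy 0 at0 0.693
scene old [(-98, -60, 4932), (-181, 35, 346), (-132, 10, 580), (-120, -20, 571), (-83, 14, 907), (-65, -13, 645), (-33, -14, 41), (-26, 32, 282), (69, -69, 436)]
scene new [(-97, -61, 4695), (-180, 33, 337), (-106, -27, 66), (-59, 19, 343), (-53, -11, 358), (-32, 9, 53), (-19, 31, 437), (69, -69, 403)]
side (-45, -15) score 0.871 dx 0 dy 0 at0 0.871
side (-48, 0) score 0.898 dx 0 dy 0 at0 0.898
side old [(-85, -41, 7272), (-187, 25, 689), (-136, 10, 459), (-123, -18, 441), (-82, 16, 673), (-66, -12, 483), (15, 32, 63), (30, 34, 1384), (43, 21, 346)]
side new [(-109, -64, 4964), (-187, 24, 648), (-138, 9, 375), (-124, -18, 301), (-104, -1, 110), (-64, -12, 468), (-55, 16, 145), (14, 26, 2412)]
```

Emit:
step_arm(
  steps=[
    [0.003,0,0.01,0,0,0,1],
    [0.003,0,0.01,0,0,0,1],
    [0.003,0,0.01,0,0,0,1],
  ],
)

```text
time_s: 15.87
position: [0.5984, 0.0348, 0.0463]
tcp_rot: [[-0.965, 0.073, 0.253], [0.071, 0.997, -0.016], [-0.253, 0.002, -0.967]]
force: [0.7, -0.1, -0.8]
opening: 0.004
grasp_force: 0.0
```

Emit:
step_arm(
  steps=[
    [0.003,0,0.01,0,0,0,1],
    [0.003,0,0.01,0,0,0,1],
    [0.003,0,0.01,0,0,0,1],
  ],
)

```text
time_s: 16.12
position: [0.599, 0.0347, 0.044]
tcp_rot: [[-0.964, 0.073, 0.255], [0.071, 0.997, -0.016], [-0.255, 0.002, -0.967]]
force: [-0.9, -0.1, 4.9]
opening: 0.001
grasp_force: 2.1
```

```bash
python3 - <<'E'
from h import *
s=read_state();p=s['position'];R=s['tcp_rot'];print(p,s['force'],s['moment'])
C=snap('scene');S=snap('side')
# brightness profile around finger axis, at heights above tip
for c,n in((C,'scene'),(S,'side')):
    old=cv2.imread(f'pics/{n}1.png')[:,:,::-1]
    for k in(25,15,5,-5,-15,-25,-35,-45,-60):
        u,v=proj(c,p+R@[0,0,k/1e3]).round().astype(int)
        print(n,k,(u,v),'new',c['image'][v,u-10:u+11:2].sum(1),'old',old[v,u-10:u+11:2].sum(1))
E
```

```text
[0.59900062 0.0347415  0.04395296] [-0.93190993 -0.12233862  4.91593767] [ 0.09812238  0.09761335 -0.02722554]
scene 25 (np.int64(323), np.int64(223)) new [ 70  77  61  68  78  77 136 144 128 141 109] old [ 96 120 138 149 182 171 151 153 134 115 114]
scene 15 (np.int64(322), np.int64(221)) new [ 58  62  68  55  71  64  77 136 136 135 132] old [ 88  93 109 114 135 138 150 136 141 118 129]
scene 5 (np.int64(321), np.int64(219)) new [68 65 59 57 70 63 58 84 66 87 89] old [189 136 102  86  83 105  81  80  72  72  90]
scene -5 (np.int64(320), np.int64(217)) new [91 73 67 53 75 51 63 87 82 75 99] old [113 176 167 118 103 100  78 100  93 102  92]
scene -15 (np.int64(319), np.int64(214)) new [ 83 114 103 100  98 101  66  73 104 151 150] old [122  89  83 130 117  93  86  90  92 107 113]
scene -25 (np.int64(318), np.int64(212)) new [ 96  93 102 102  97 106  84  89 133 150  88] old [177 106  89  80  91 115 128 112 128 129  73]
scene -35 (np.int64(318), np.int64(210)) new [ 97  99 109 104  99 111 103 142 105  91  87] old [ 96  98 101  86  73  78  97 135 127  79  97]
scene -45 (np.int64(317), np.
[... 807 characters left out ...]

side -15 (np.int64(318), np.int64(217)) new [118 113 118 113 104 103  91  90 104 129 170] old [143 134 124 141 171 104 124 135 152 173 149]
side -25 (np.int64(317), np.int64(214)) new [132 128 127 114 105 101 105  96 101 101 103] old [192 185 182 171 141 181 123 122 122 125 128]
side -35 (np.int64(317), np.int64(211)) new [138 147 139 112 104 107 104 100  91 116 109] old [184 181 176 179 174 174 177 172 180 184 178]
side -45 (np.int64(316), np.int64(209)) new [139 147 141 140 189 123 112 110 111 107 109] old [180 182 178 170 169 174 173 182 175 179 175]
side -60 (np.int64(314), np.int64(205)) new [128 121 132 130 129 132 134 140 143 137 139] old [425 426 424 425 383 308 251 190 180 170 175]
```

Emit:
step_arm(
  steps=[
    [-0.016,0,0.006,0,0,0,1],
    [-0.032,0,0.01,0,0,0,1],
    [-0.048,0,0.014,0,0,0,1],
    [-0.048,0,0.014,0,0,0,1],
  ],
)

```text
time_s: 16.55
position: [0.6006, 0.035, 0.043]
tcp_rot: [[-0.971, 0.071, 0.229], [0.069, 0.998, -0.013], [-0.229, 0.003, -0.973]]
force: [-26.0, -2.1, 33.9]
opening: 0.001
grasp_force: 17.2
```

```bash
cat > blk.py <<'E'
from h import *
t=np.radians(-4.2);Rp=np.array([[np.cos(t),-np.sin(t)],[np.sin(t),np.cos(t)]]);o=np.array([.676,.027])
def top(c,im,z=.043):
    X,Y=np.meshgrid(np.arange(-220,120)/1e3,np.arange(-80,80)/1e3,indexing='ij')
    W=np.stack([X,Y],-1)@Rp.T+o;P=np.concatenate([W,np.full(X.shape+(1,),z)],-1).reshape(-1,3)
    q=np.array([proj(c,p) for p in P]).astype(np.float32).reshape(X.shape+(2,))
    return cv2.remap(im,q[...,0],q[...,1],cv2.INTER_LINEAR)
def strokes(i):
    h=cv2.cvtColor(i,cv2.COLOR_RGB2HSV);m=cv2.inRange(h,(3,120,50),(25,255,255))
    k,_,st,ce=cv2.connectedComponentsWithStats(m)
    return [(int(x[1]-220),int(x[0]-80),int(s[4])) for s,x in zip(st[1:],ce[1:]) if s[4]>40]
def report():
    for n in('scene','side'):
        c=snap(n);print(n,strokes(top(c,c['image'])))
E
python3 - <<'E'
from blk import *
s=read_state();print(s['position'],s['force']);report()
E
```

```text
[0.60064336 0.03497989 0.04303269] [-25.99334138  -2.08368388  33.92674974]
scene [(-97, -61, 4773), (-179, 34, 372), (-57, 19, 278), (-50, -10, 271), (-19, 32, 402), (69, -69, 430)]
side [(-110, -64, 4874), (-187, 24, 661), (-136, 9, 382), (-126, -16, 241), (-63, -11, 425), (19, 26, 2125)]
```

Emit:
step_arm(
  steps=[
    [0.03,0,-0.03,0,0,0,1],
    [0.03,0,-0.08,0,0,0,1],
    [0.03,0,-0.15,0,0,0,1],
    [0.1,0,-0.17,0,0.07,0,1],
    [0.2,0,-0.19,0,0.14,0,1],
    [0.3,0,-0.22,0,0.22,0,1],
    [0.35,0,-0.23,0,0.3,0,1],
    [0.35,0,-0.23,0,0.3,0,1],
  ],
)

```text
time_s: 17.32
position: [0.493, 0.0426, 0.0828]
tcp_rot: [[-0.997, 0.073, 0.018], [0.073, 0.997, 0.001], [-0.017, 0.002, -1.0]]
force: [0.4, 0.0, -0.2]
opening: 0.007
grasp_force: 0.0
```

```bash
python3 - <<'E'
from blk import *
s=read_state();p=s['position'];R=s['tcp_rot'];print(p,R.round(3).tolist(),s['force'],s['joint_positions'].round(1));report()
print('shift',((np.array([.482,.0415,.045])-p)@R/.3).round(3))
w=snap('wrist');print('T',w['T'].round(3)[:3,3])
# hidden fingertips? darkness along finger axis in scene/side against bright table
for n in('scene','side'):
    c=snap(n);old=cv2.imread(f'pics/{n}1.png')[:,:,::-1]
    for k in(35,25,20,15,10,5,0,-10,-20):
        u,v=proj(c,p+R@[0,0,k/1e3]).round().astype(int)
        print(n,k,(int(u),int(v)),c['image'][v,u-8:u+9:2].sum(1),old[v,u-8:u+9:2].sum(1))
E
```

```text
[0.49295079 0.04256753 0.08282387] [[-0.997, 0.073, 0.018], [0.073, 0.997, 0.001], [-0.017, 0.002, -1.0]] [ 0.3970653   0.00394085 -0.15740579] [ -8.2  33.1 108.2   0.3  37.7 -94.3]
scene [(-96, -60, 4793), (-133, 9, 668), (-118, -20, 597), (-78, 15, 1145), (-64, -13, 652), (-18, 31, 391), (69, -68, 415)]
side [(-108, -63, 5673), (-186, 25, 742), (-134, 10, 542), (-121, -18, 472), (-78, 17, 832), (-104, -50, 58), (-64, -12, 508), (15, 26, 2392)]
shift [ 0.038 -0.007  0.125]
T [0.416 0.047 0.244]
scene 35 (284, 214) [255 257 172 104  84  98 105 114  89] [295 338 285 167 135 112 132 117 111]
scene 25 (284, 212) [168 170 123  78  91  85  94  72  74] [300 309 280 169 148 110 127 129  94]
scene 20 (284, 211) [111  94  87  68  87  61  59  60  70] [297 294 287 187 157 119 121 130 105]
scene 15 (284, 209) [75 67 75 72 67 73 70 96 70] [298 297 297 196 163 144 148 141 107]
scene 10 (284, 208) [68 61 83 69 62 77 79 66 73] [302 293 310 198 152 154 151 152  98]
scene 5 (284, 207) [76 79 78 71 72 71 69 58 85] [298 317 360 240 202 190 165 153 122]
scene 0 (284, 206) [80 77 67 84 76 81 75 73 86] [30
[... 383 characters left out ...]
54 288 218 164 158 155 121  97 105]
side 20 (283, 223) [120 136 170 191 181 141 144  91  97] [191 198 175 186 176 186 113  93  96]
side 15 (283, 221) [110 116 108 119 111 158  82  82  82] [174 160 152 127 121 163  95  98  96]
side 10 (283, 220) [126 115 106 134 109 140  99  92 108] [177 177 170 170 123 112 104  92  88]
side 5 (283, 218) [117 129 150  80 102 150 161 163 154] [170 179 171 165 179 177 174 175 176]
side 0 (283, 217) [120 128 115  88  89  84 103 167 164] [169 172 172 177 173 164 171 177 169]
side -10 (282, 214) [130  84  91  74  68  83  72 129 172] [180 155 163 165 174 170 171 169 161]
side -20 (282, 211) [363  62  86  87  91  81  83  84  83] [440 443 436 435 322 296 201 171 169]
```

Emit:
step_arm(
  steps=[
    [0.015,-0.003,0.04,0,0,0,1],
    [0.03,-0.003,0.08,0,0,0,1],
    [0.03,-0.003,0.115,0,0,0,1],
    [0.03,-0.003,0.13,0,0,0,1],
    [0.03,-0.003,0.13,0,0,0,1],
    [0.03,-0.003,0.13,0,0,0,1],
  ],
)

```text
time_s: 18.07
position: [0.4871, 0.042, 0.0438]
tcp_rot: [[-0.997, 0.073, 0.022], [0.073, 0.997, 0.001], [-0.022, 0.002, -1.0]]
force: [0.2, 0.1, -0.1]
opening: 0.006
grasp_force: 0.0
```

Emit:
step_arm(
  steps=[
    [0,0,0.007,0,0,0,1],
    [0,0,0.007,0,0,0,1],
    [0,0,0.007,0,0,0,1],
  ],
)

```text
time_s: 18.32
position: [0.4871, 0.042, 0.0422]
tcp_rot: [[-0.997, 0.073, 0.022], [0.073, 0.997, 0.001], [-0.022, 0.002, -1.0]]
force: [0.2, 0.8, -0.2]
opening: 0.006
grasp_force: 0.0
```

Emit:
step_arm(
  steps=[
    [0,0,0.007,0,0,0,1],
    [0,0,0.007,0,0,0,1],
    [0,0,0.007,0,0,0,1],
  ],
)

```text
time_s: 18.57
position: [0.4867, 0.0421, 0.0398]
tcp_rot: [[-0.997, 0.073, 0.021], [0.073, 0.997, 0.001], [-0.021, 0.002, -1.0]]
force: [0.5, 0.1, -0.2]
opening: 0.006
grasp_force: 0.0
```

No contact even 3 mm below where the stated tips should meet the bed: when shut the tips sit about 20 mm short of that, so the fingers passed over the block. Go lower behind it.

Emit:
step_arm(
  steps=[
    [0,0,0.01,0,0,0,1],
    [0,0,0.02,0,0,0,1],
    [0,0,0.027,0,0,0,1],
    [0,0,0.027,0,0,0,1],
  ],
)

```text
time_s: 18.9
position: [0.4865, 0.0421, 0.031]
tcp_rot: [[-0.997, 0.073, 0.02], [0.073, 0.997, 0.001], [-0.02, 0.002, -1.0]]
force: [-1.1, -0.4, -0.2]
opening: 0.013
grasp_force: 0.0
```

Emit:
step_arm(
  steps=[
    [0,0,0.007,0,0,0,1],
    [0,0,0.013,0,0,0,1],
    [0,0,0.013,0,0,0,1],
  ],
)

```text
time_s: 19.15
position: [0.4868, 0.0421, 0.0274]
tcp_rot: [[-0.997, 0.073, 0.021], [0.073, 0.997, 0.001], [-0.021, 0.002, -1.0]]
force: [-0.0, -0.1, 0.2]
opening: 0.006
grasp_force: 0.0
```

Emit:
step_arm(
  steps=[
    [-0.025,0,0.0,0,0,0,1],
    [-0.05,0,0.001,0,0,0,1],
    [-0.075,0,0.002,0,0,0,1],
    [-0.1,0,0.002,0,0,0,1],
    [-0.125,0,0.003,0,0,0,1],
    [-0.15,0,0.003,0,0,0,1],
    [-0.167,0,0.004,0,0,0,1],
    [-0.167,0,0.004,0,0,0,1],
  ],
)

```text
time_s: 19.82
position: [0.5397, 0.038, 0.0277]
tcp_rot: [[-0.997, 0.073, 0.025], [0.073, 0.997, 0.0], [-0.025, 0.002, -1.0]]
force: [-1.1, 0.0, -0.4]
opening: 0.006
grasp_force: 0.0
```

```bash
python3 - <<'E'
from blk import *
s=read_state();p=s['position'];R=s['tcp_rot'];print(p,s['force'],s['joint_positions'].round(1),(p[:2]-o)@Rp);report()
E
```

```text
[0.53971197 0.0380312  0.02772988] [-1.10830478  0.01426795 -0.41635839] [ -7.9  40.8 103.3   0.4  34.4 -94. ] [-0.13672993  0.00102008]
scene [(-83, -61, 4593), (-88, 10, 627), (-75, -20, 600), (-39, 14, 895), (-25, -13, 530), (69, -69, 415)]
side [(-86, -67, 4689), (-177, 24, 1119), (-149, 72, 73), (-117, -50, 204), (-76, -19, 447), (-36, 15, 759), (-21, -12, 462), (32, 29, 1399)]
```

The block moved 44 mm along the rails with about 1 N. Continue, tilting slightly to keep the body clear of the catch box.

Emit:
step_arm(
  steps=[
    [-0.025,0,0.0,0,-0.03,0,1],
    [-0.05,0,0.001,0,-0.06,0,1],
    [-0.075,0,0.001,0,-0.09,0,1],
    [-0.1,0,0.001,0,-0.12,0,1],
    [-0.125,0,0.002,0,-0.15,0,1],
    [-0.15,0,0.002,0,-0.178,0,1],
    [-0.16,0,0.002,0,-0.178,0,1],
    [-0.16,0,0.002,0,-0.178,0,1],
  ],
)

```text
time_s: 20.58
position: [0.5857, 0.0348, 0.0281]
tcp_rot: [[-0.984, 0.073, 0.161], [0.072, 0.997, -0.01], [-0.161, 0.002, -0.987]]
force: [-0.5, 0.6, -0.2]
opening: 0.003
grasp_force: 0.3
```

```bash
python3 - <<'E'
from blk import *
s=read_state();p=s['position'];R=s['tcp_rot'];print(p,R.round(3)[2],s['force'],s['joint_positions'].round(1),(p[:2]-o)@Rp);report()
d=np.array([.9973,-.0733,0]);print('per 10mm fwd',(.01*d@R/.3).round(4))
E
```

```text
[0.58565797 0.03477476 0.02808744] [-0.161  0.002 -0.987] [-0.50974111  0.61337682 -0.21834585] [ -7.9  41.4 102.7   1.6  26.6 -95.1] [-0.09066882  0.00113739]
scene [(-82, -62, 4020), (-173, 33, 522), (-48, 7, 589), (-30, -20, 600), (-13, -1, 256), (68, -69, 460)]
side [(-82, -67, 4351), (-158, 24, 1926), (-30, -20, 410), (-38, -50, 61), (22, 18, 1947)]
per 10mm fwd [-0.0329 -0.      0.0054]
```

Emit:
step_arm(
  steps=[
    [-0.025,0,0.004,0,0,0,1],
    [-0.05,0,0.008,0,0,0,1],
    [-0.07,0,0.0115,0,0,0,1],
    [-0.07,0,0.0115,0,0,0,1],
  ],
)

```text
time_s: 21.02
position: [0.6081, 0.033, 0.0283]
tcp_rot: [[-0.984, 0.073, 0.163], [0.072, 0.997, -0.01], [-0.163, 0.002, -0.987]]
force: [-0.8, 0.2, -0.9]
opening: 0.003
grasp_force: 0.3
```

Emit:
step_arm(
  steps=[
    [-0.01,0,0.0016,0,0,0,1],
    [-0.01,0,0.0016,0,0,0,1],
  ],
)

```text
time_s: 21.18
position: [0.6089, 0.0332, 0.028]
tcp_rot: [[-0.985, 0.073, 0.159], [0.072, 0.997, -0.009], [-0.159, 0.002, -0.987]]
force: [-2.8, -0.6, 1.3]
opening: 0.004
grasp_force: 1.2
```

Emit:
step_arm(
  steps=[
    [-0.01,0,0.0016,0,0,0,1],
    [-0.01,0,0.0016,0,0,0,1],
  ],
)

```text
time_s: 21.35
position: [0.6115, 0.033, 0.0279]
tcp_rot: [[-0.985, 0.073, 0.159], [0.072, 0.997, -0.009], [-0.159, 0.002, -0.987]]
force: [-1.6, -1.0, 0.6]
opening: 0.006
grasp_force: 1.1
```

Emit:
step_arm(
  steps=[
    [-0.01,0,0.0016,0,0,0,1],
    [-0.01,0,0.0016,0,0,0,1],
  ],
)

```text
time_s: 21.52
position: [0.6152, 0.0327, 0.0279]
tcp_rot: [[-0.984, 0.073, 0.16], [0.072, 0.997, -0.009], [-0.16, 0.002, -0.987]]
force: [-1.7, -0.2, -0.8]
opening: 0.009
grasp_force: 0.8
```

Emit:
step_arm(
  steps=[
    [-0.01,0,0.0016,0,0,0,1],
    [-0.01,0,0.0016,0,0,0,1],
  ],
)

```text
time_s: 21.68
position: [0.618, 0.0325, 0.0278]
tcp_rot: [[-0.985, 0.073, 0.159], [0.072, 0.997, -0.009], [-0.159, 0.002, -0.987]]
force: [-3.9, -1.1, 0.6]
opening: 0.005
grasp_force: 1.8
```

Emit:
step_arm(
  steps=[
    [-0.007,0,0.001,0,0,0,1],
    [-0.007,0,0.001,0,0,0,1],
  ],
)

```text
time_s: 21.85
position: [0.6181, 0.0325, 0.0277]
tcp_rot: [[-0.985, 0.073, 0.155], [0.072, 0.997, -0.009], [-0.155, 0.002, -0.988]]
force: [-7.2, -0.6, 4.9]
opening: 0.005
grasp_force: 3.6
```

```bash
python3 - <<'E'
from blk import *
s=read_state();p=s['position'];R=s['tcp_rot'];print(p,s['force'],s['moment'],(p[:2]-o)@Rp);report()
E
```

```text
[0.61811188 0.03250721 0.02766475] [-7.23061874 -0.5787169   4.89357805] [-0.12914095  1.15359128 -0.0770453 ] [-0.058136   0.0012528]
scene [(-85, -64, 3613), (-155, 34, 1199), (-45, 37, 81), (-21, 4, 378), (-12, -15, 193), (69, -63, 812)]
side [(-85, -69, 3771), (-143, 24, 2670), (-40, -49, 73), (1, -20, 496), (33, 25, 1232)]
```

Emit:
step_arm(
  steps=[
    [-0.008,0,0.001,0,0,0,1],
    [-0.012,0,0.001,0,0,0,1],
    [-0.012,0,0.001,0,0,0,1],
  ],
)

```text
time_s: 22.2
position: [0.6183, 0.0325, 0.0276]
tcp_rot: [[-0.986, 0.072, 0.148], [0.072, 0.997, -0.008], [-0.148, 0.002, -0.989]]
force: [-12.4, -1.4, 9.2]
opening: 0.008
grasp_force: 6.3
```

Firm stop at the expected place. Withdraw straight back, then up.

Emit:
step_arm(
  steps=[
    [0.03,0,-0.005,0,0,0,1],
    [0.08,0,-0.015,0,0,0,1],
    [0.15,0,-0.03,0,0.05,0,1],
    [0.25,0,-0.08,0,0.1,0,1],
    [0.32,0,-0.2,0,0.15,0,1],
    [0.35,0,-0.33,0,0.2,0,1],
    [0.35,0,-0.45,0,0.2,0,1],
    [0.35,0,-0.55,0,0.2,0,1],
  ],
)

```text
time_s: 22.87
position: [0.4963, 0.0411, 0.177]
tcp_rot: [[-0.997, 0.073, 0.011], [0.073, 0.997, 0.001], [-0.011, 0.002, -1.0]]
force: [1.0, -0.1, 0.6]
opening: 0.002
grasp_force: 0.0
```

Emit:
step_arm(
  steps=[
    [0,0,-0.1,0,0,0,1],
    [0,0,-0.2,0,0,0,1],
    [0,0,-0.3,0,0,0,1],
    [0,0,-0.4,0,0,0,1],
    [0,0,-0.4,0,0,0,1],
    [0,0,-0.4,0,0,0,1],
  ],
)

```text
time_s: 23.37
position: [0.4964, 0.0408, 0.2968]
tcp_rot: [[-0.997, 0.073, 0.013], [0.073, 0.997, 0.001], [-0.013, 0.002, -1.0]]
force: [0.8, -0.9, -0.7]
opening: 0.001
grasp_force: 0.0
```

```bash
python3 - <<'E'
from blk import *
s=read_state();print(s['position'],s['force']);report()
for n in('scene','side'):
    c=snap(n);old=cv2.imread(f'pics/{n}1.png')[:,:,::-1]
    im=c['image'];h=lambda a:cv2.cvtColor(a,cv2.COLOR_RGB2HSV)
    # jar cap, knob-region (dark), red bar centroid
    for nm,lo,hi in(('yellow',(24,150,120),(33,255,255)),):
        for a in(old,im):
            q=np.argwhere(cv2.inRange(h(a.copy())[200:300],lo,hi)>0);print(n,nm,len(q),q.mean(0).round(1))
    K=np.array([*(o+Rp@[0,0]),.2993]);print('knob px',proj(c,K).round(1))
    for r in ((np.s_[285:350],np.s_[262:290]),) if n=='scene' else ((np.s_[285:350],np.s_[300:350]),):
        print('brush diff',np.abs(im[r].astype(int)-old[r].astype(int)).mean().round(1))
    m=cv2.inRange(h(im),(172,120,30),(180,255,255))|cv2.inRange(h(im),(0,150,30),(4,255,255))
    q=np.argwhere(m[100:230,310:380]>0)+[100,310];print(n,'red',len(q),q.min(0),q.max(0))
    b=top(c,im);f=b[:,60:100].astype(int).sum(2).mean(1);print('profile y~0 px-100..0',[int(x) for x in f[120:220:4]])
c=snap('wrist')
hh=cv2.cvtColor(c['image'],cv2.COLOR_RGB2HSV)
E
```

```text
[0.49642865 0.04075371 0.29683029] [ 0.8030396  -0.94046523 -0.68902352]
scene [(-87, -64, 3678), (-114, 33, 2489), (-22, 4, 362), (-12, -15, 182), (70, -66, 598), (59, -50, 44)]
side [(-88, -70, 3902), (-126, 24, 3443), (-50, -38, 91), (-50, -15, 49), (-13, 9, 428), (-25, -50, 42), (1, -21, 466), (33, 25, 1186)]
scene yellow 232 [ 74.8 332.6]
scene yellow 230 [ 74.8 332.6]
knob px [352.7 152.4]
brush diff 3.5
scene red 72 [112 345] [219 370]
profile y~0 px-100..0 [142, 142, 140, 140, 139, 144, 143, 146, 145, 146, 144, 141, 154, 188, 162, 99, 90, 104, 107, 106, 108, 108, 114, 110, 99]
side yellow 218 [ 49.1 366. ]
side yellow 200 [ 53.  367.3]
knob px [346.7 133.1]
brush diff 1.3
side red 13 [141 340] [190 351]
profile y~0 px-100..0 [178, 177, 176, 177, 176, 171, 169, 168, 168, 157, 141, 143, 203, 213, 134, 133, 142, 145, 144, 139, 136, 137, 131, 125, 110]
```

```bash
python3 - <<'E'
from h import *
c=snap('side');d=cv2.imread('pics/d4.png');a=cv2.resize(c['image'][120:290,240:440,::-1],(640,544))
for n,r in dict(knob_bar=np.s_[20:230,300:400],guard=np.s_[150:320,300:385],mug=np.s_[140:255,165:280],jar=np.s_[400:525,360:450]).items():
    print(n,np.abs(a[r].astype(int)-d[r]).mean().round(1))
s=snap('scene');o=cv2.imread('pics/scene1.png')[:,:,::-1]
print('jar/brush scene',np.abs(s['image'][265:350,262:350].astype(int)-o[265:350,262:350]).mean())
print(hand_in())
E
```

```text
knob_bar 1.1
guard 3.2
mug 0.9
jar 1.0
jar/brush scene 3.658155080213904
the job is handed in; nothing more can be done
None
```

The job is handed in at about 23 s. The guard hangs open with its notch hooked on the pin. The block is pushed firmly against the back stop. Image comparison shows the mug, jar and brush did not move. On my first push the fingers passed over the block, and at one point they pressed down on its top with about 34 N before I lowered them and pushed it home.

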